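Lock the hold-down bar of a platform mixer with its pin

ROBOT

A 6-joint arm with a two-finger parallel gripper is mounted at the origin on the work surface. World frame = base frame: x ahead of the robot, y to its left, z up, the work surface at z = 0. Lengths are in mm, angles in rad, forces in N, time in s.
With the tool pointing down it reaches from about 225 to 875 mm from the base axis. Payload 3.4 kg.
Tool frame: the origin (TCP) lies at the very end of the fingers, on their centre line; the grasp point (between the pads) lies 19 mm behind it; z points along the fingers, y is the direction in which the jaws open and shut (so a half turn about z gives the same grasp; the last joint's range is limited). The gripper opens to 85 mm and grips with 20 to 120 N. Pads are 22 mm wide; open, the fingers measure 114 mm over their backs; the gripper's body (76 mm by 85 mm) begins 54 mm behind the grasp point. The pads swing forward as they close: fully open they stand 13 mm farther back than shut.
Start: joints at [1.202, 0.276, 1.505, -0, 1.361, -0.121], TCP at [141.046, 557.466, 231.328] pointing down, gripper open.
Joint ranges: [-2.89, 2.89], [-0.75, 2.08], [0.22, 2.7], [-1.18, 4.32], [0.11, 2.71], [-2.7, 2.7]. Speed limits (rad/s): [2.57, 2.57, 3.14, 3.14, 3.14, 3.14].

INTERFACE

Orientations are given as a unit quaternion [w, x, y, z].
In Python, from workcell import * gives the robot as it stands.
- The arm moves only by the shell command python3 -m creep 'ROWS' [FORCE]. ROWS is JSON, a list of rows, each a list of 3 entries, a list of its own where there are three numbers: the finger opening in m, from 0 to 0.0854, then the shift along the tool's x, y, z in m, then the turn about the tool's z in rad. In form: [[jaw, [dx, dy, dz], twist], ...]. A call has 1 to 10 rows; each row shifts and turns the commanded pose from where the row before left it, along the tool's axes as they then stand; what a row does not reach is not made up. A row lasts 1/8 s, in which the tool goes at most 62.5 mm and 10.7 degrees, less where a joint would pass 70% of its speed; a pose out of reach is approached as far as the arm can. A call is refused whole if a number of a shift passes 0.0625 or a number of a turn 0.188, either way. A call with a gripper value outside its range is refused whole. The fingers move at their own pace and stop on an object; FORCE is the grip in N (left out, the last holds). Time passes only in rows, so rows that do not move let the fingers close. It gives the time, the measured TCP pose, the force and the opening at its end, in the units of the state.
- get_state(): the state, without advancing time (a new reading comes with each control period).
- grab_frame(name): name is "scene" or "top"; returns a dict with "img" (384x512x3 uint8, red, green, blue), "z_map" (384x512 float32, mm along the optical axis (not along the pixel's ray), 0 where there is no reading), "fx", "fy", "cx", "cy" (pixels), "world_from_camera" (4x4, takes a point from camera to world coordinates). Camera axes: x right, y up, looking along -z (the intrinsics and any distortion apply to the point x, -y, -z); pixel columns grow to the right and rows downward; lengths in mm; the calibration is good to about 2 mm. A picture is of the moment at which its call begins.
- hand_in(): hands the job in, once; it reports no verdict.
The state is a dict: "time": time; "joint_positions": joint angles; "joint_vel": joint speeds; "joint_torque": joint torques, N m; "tool_pos": TCP position; "orientation": TCP orientation; "wrist_force": force on the tool from outside, world axes, zero at the start; "wrist_torque": the same for the moment, N m; "width": finger opening in mm.
Only numpy, scipy, OpenCV 4.12 (cv2) and the standard library are available. Lean on these libraries where they do the work, as an engineer would, in place of code of your own. Each camera call takes 0.05 s, during which the arm holds its last target. There are 200 camera calls.

TASK

Make the platform mixer ready to run: swing its hold-down bar across the sample cassette until its end is fully home in the fork, then take the round-knobbed lock pin from the pin stand and push it through fork and bar until its collar sits flush on the fork. Leave the square-headed plug, the glassware and the other loose things where they are, and let go of everything at the end.

Things in the scene. Friction and masses are not known exactly. Their poses are not given: they have to be found in the camera images.
- platform: Fixed aluminium plate 200 x 270 x 10 mm, the mixer's carrier, sloping at 30 degrees, low edge towards the robot, turned up to 0.3 rad about the vertical. Origin: middle of its top face, 105 mm above the bench. z: normal of the slope, direction of the pin holes; x: uphill; y: level, along the slope. A white cassette (150 x 88 mm, 40 mm high) is fixed on it under the bar's sweep.
- mixer: The mixer's fixed grey base under the platform, 170 x 250 x 45 mm. Origin: centre of its underside, straight below the platform's origin.
- fork_mouth (a point): Centre of the fork's hole at the upper cheek's upper face; in the platform frame (0, 75, 70) mm, axes as the platform's. Steel fork: two cheeks 46 x 46 x 8 mm, 14 mm apart, each with a 19 mm hole, joined uphill by a wall 10 mm thick, level with the upper cheek, and open on the other three sides. 40 mm of free space below the lower cheek.
- bar (a joint): Angle of the steel hold-down bar about its hinge, rad. 0: home at its hard stop, the eye at its end (36 x 36 x 10 mm, 20 mm hole) between the cheeks, in line with their holes. Grows to 1.2 as the end swings downhill (counter-clockwise from above); starts open. It stays where it is left; 3 to 5 N at the post move it.
- bar_hinge (a point): Hinge axis of the bar at mid-thickness; in the platform frame (0, -75, 55) mm, axis parallel to the platform's z. The bar is 24 mm wide, 10 mm thick and reaches 168 mm from the hinge, its eye's centre at 150 mm. Its upper face is 60 mm above the platform.
- bar_post (a point): Grip point on the bar's black upright post (18 mm diameter, 50 mm tall, parallel to the platform's z), 27 mm above the bar's upper face, 23 mm below the post's top, 85 mm from the hinge axis. Moves with the bar: in the platform frame x = -85 sin(angle), y = -75 + 85 cos(angle), z = 87 mm.
- lock_pin: Lock pin, 106 mm long, about 0.16 kg: steel shank 16 mm in diameter, 58 mm long, its last 12 mm tapering to 8 mm; round collar (38 mm diameter, 6 mm thick); above it a round black knob (26 mm diameter, 42 mm tall). Origin: on the axis at the collar's underside; z from shank to knob. Starts upright in either of the stand's wells, collar on the stand's top, 66 mm above the bench.
- stand: Pin stand, a fixed grey block 70 x 170 x 66 mm; origin: centre of its underside, z up, y along its length. Two through wells of 20 mm diameter at y = -45 and +45 mm.
- plug: A bystander: a plug with a square black head (36 x 36 x 22 mm) in the stand's other well. Origin: centre of the head's underside.
- beaker: A bystander: glass beaker, 66 mm wide, 85 mm tall, behind the pin stand. Origin: centre of its underside.
- screwdriver: A bystander: screwdriver 170 mm long, lying in front of the pin stand.
- tray: A bystander: low open tray with four cells, 100 x 100 x 28 mm. Origin: centre of its underside.
- bottle: A bystander: amber bottle, 64 mm wide, 150 mm tall, at the back. Origin: centre of its underside.
- vase: A bystander: glass vase, 100 mm wide, 155 mm tall, at the back left. Origin: centre of its underside.
- cuvette_box: A bystander: white box 60 x 120 x 40 mm on the right. Origin: centre of its underside.
Mind the look-alikes: they are no part of the job. What is shaped like the lock_pin but blue, red or white is not meant.

How it is judged (in metres and radians):
On the way, in this order (a step that is already met when the one before it is completed fails the run):
1. the hold-down bar is home in the fork (value of joint bar below 0.04 rad), for 0.2 s.
2. the lock pin is through fork and bar, its collar on the fork (value of joint bar below 0.04 rad and z of lock_pin in the frame of fork_mouth between -0.004 and 0.004 m and x of lock_pin in the frame of fork_mouth between -0.005 and 0.005 m and y of lock_pin in the frame of fork_mouth between -0.005 and 0.005 m and angle between the z axis of lock_pin and the z axis of platform, either way round below 0.12 rad), for 0.2 s.
At the end, for the whole second after the job is handed in: Bar home (below 0.04 rad); lock pin through fork and bar at rest, collar underside within 4 mm of the upper cheek's face, pin within 5 mm of the hole's centre and 0.12 rad of its direction; other loose things within 30 mm of where they stood (all of step 2 and linear speed of lock_pin below 0.02 m/s); the robot touches nothing.
It fails at once if a loose bystander (beaker, bottle, vase, tray, cuvette box, screwdriver, plug) is shifted by more than 30 mm (distance of any of beaker, bottle, vase, tray, cuvette_box, screwdriver, plug from where it was at the start of the episode above 0.03 m).
It also fails if it takes over 67 s, if anything falls off the work surface, if the arm or the gripper's body presses on something with over 40 N, if the wrist force passes 120 N, or if a joint passes its speed limit or range.

## Working session

There is one attempt and no reset: what is moved stays moved. The work goes in short steps, Python scripts to look and compute and a shell command to move; the robot and the scene stay as the last step left them, time stands still between calls to the robot, and variables do not carry over. Pictures are saved under pics/ and viewed, about 8 in all and at most 12, crops included, and the job is handed in when it is done.

```bash
mkdir -p pics; ls
cat > h.py <<'E'
from workcell import *
import numpy as np, cv2
def pts(f):
    h,w=f["z_map"].shape; u,v=np.meshgrid(np.arange(w),np.arange(h)); z=f["z_map"].astype(float)
    P=np.stack([(u-f["cx"])/f["fx"]*z,-(v-f["cy"])/f["fy"]*z,-z,np.ones_like(z)],-1)
    W=(P@np.array(f["world_from_camera"]).T)[...,:3]; W[z==0]=np.nan; return W
def ray(f,u,v):
    M=np.array(f["world_from_camera"]); d=M[:3,:3]@np.array([(u-f["cx"])/f["fx"],-(v-f["cy"])/f["fy"],-1]); return M[:3,3],d
def on_plane(f,u,v,z):
    o,d=ray(f,u,v); return o+d*(z-o[2])/d[2]
def save(n,img): cv2.imwrite("pics/"+n,img[...,::-1])
E
python3 - <<'E'
from h import *
fs=[grab_frame(n) for n in("scene","top")]
for n,f in zip(("scene","top"),fs):
    print(n,f["fx"],f["fy"],f["cx"],f["cy"],[k for k in f],np.round(f["world_from_camera"],3).tolist())
    np.save(n+".npy",pts(f)); save(n+"0.png",cv2.resize(f["img"],(800,600)))
print(get_state())
E
```

```text
pics
scene 406.8621885474584 406.8621885474584 256.0563888290658 187.45043229924417 ['img', 'z_map', 'fx', 'fy', 'cx', 'cy', 'world_from_camera'] [[-0.026, -0.639, 0.768, 1679.514], [1.0, -0.024, 0.014, 14.159], [0.01, 0.769, 0.64, 1014.852], [0.0, 0.0, 0.0, 1.0]]
top 367.4779565451648 367.4779565451648 256.58371614084064 196.3612711473358 ['img', 'z_map', 'fx', 'fy', 'cx', 'cy', 'world_from_camera'] [[0.015, 0.993, -0.117, 473.822], [-1.0, 0.016, 0.005, 15.785], [0.007, 0.117, 0.993, 1202.507], [0.0, 0.0, 0.0, 1.0]]
{'time': 0.1, 'joint_positions': array([ 1.20203340e+00,  2.76547444e-01,  1.50601535e+00,  2.39771244e-05,
        1.36072755e+00, -1.20967504e-01]), 'joint_vel': array([ 0.00087549, -0.000997  , -0.00038264, -0.00047512, -0.00035906,
        0.00075026]), 'joint_torque': array([ 9.49864116e-04, -4.17695689e+01, -2.46406603e+01,  8.72143164e-05,
        5.69685173e-03,  1.75544848e-06]), 'tool_pos': array([140.83237705, 556.98918119, 230.51376572]), 'orientation': array([-2.17155387e-04,  1.23583417e-01,  9.92333824e-01, -8.20683899e-04]), 'wrist_force': array([ 0.15313627, -0.09097973, -0.01071047]), 'wrist_torque': array([0.00468848, 0.0132465 , 0.00425239]), 'width': 85.33042502378743}
```

View pics/scene0.png

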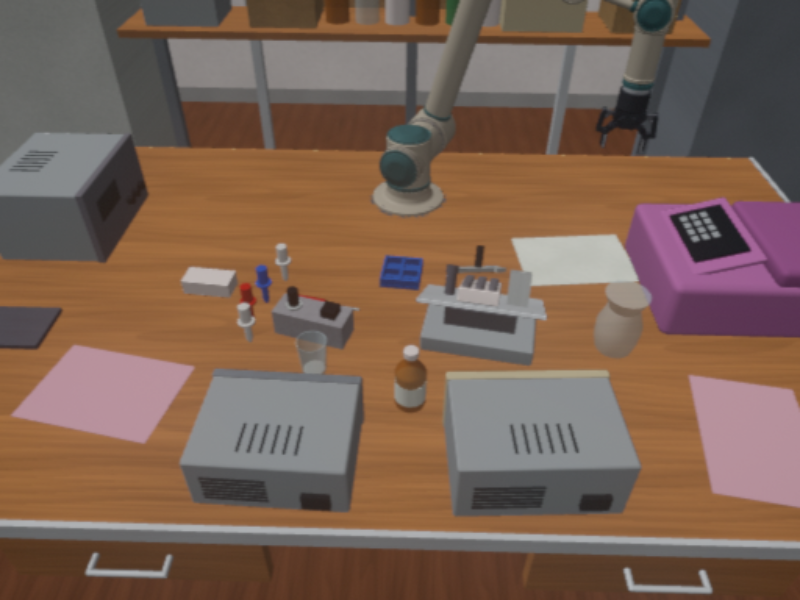

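View pics/top0.png

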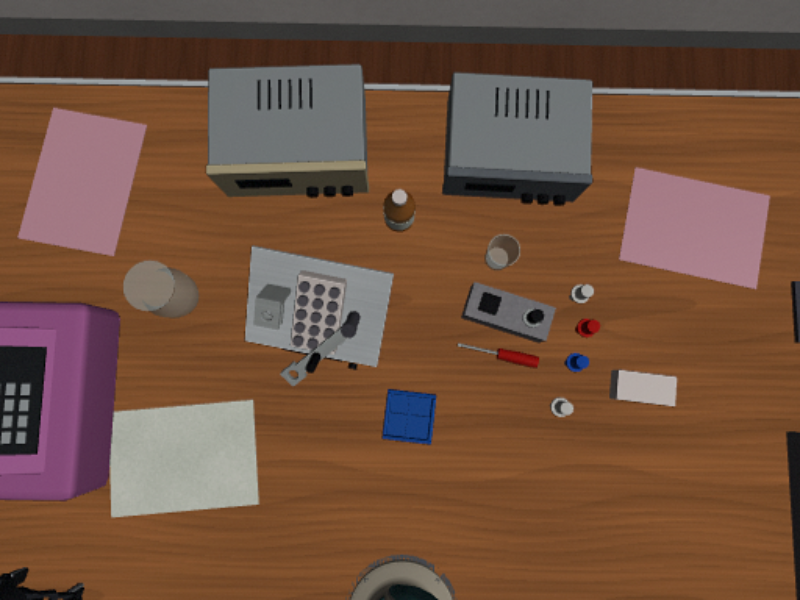

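The top view (800 px scale) shows the platform centred near (320,307), the fork at (270,305), the hinge at (350,322), the open bar's eye at (292,373) and its post at about (313,362).

Pin candidates are the black round knob in the stand at (535,317), and the look-alikes: white at (582,293) and (563,407), red at (588,327), blue at (577,362). The square plug is at (490,302). The black round knob fits the description, so I'll confirm it in a crop while measuring.

Run:
```python
from h import *
ft,fc=grab_frame("top"),grab_frame("scene")
a=cv2.resize(ft["img"][150:255,150:365],None,fx=3.7,fy=3.7,interpolation=cv2.INTER_CUBIC)
save("crop_top.png",a)
b=cv2.resize(fc["img"][150:235,165:355],None,fx=4.2,fy=4.2,interpolation=cv2.INTER_CUBIC)
save("crop_scene.png",b)
W=pts(ft); Wc=pts(fc)
# platform plane: RANSAC within both views
for n,w,f,(r0,r1,c0,c1) in(("top",W,ft,(155,240,150,260)),("scene",Wc,fc,(165,215,260,355))):
    P=w[r0:r1,c0:c1].reshape(-1,3); P=P[~np.isnan(P[:,0])]
    P=P[(P[:,2]>50)&(P[:,2]<200)]
    rng=np.random.default_rng(0);best=None
    for _ in range(3000):
        q=P[rng.choice(len(P),3,False)];nn=np.cross(q[1]-q[0],q[2]-q[0]);l=np.linalg.norm(nn)
        if l<500: continue
        nn/=l; nn*=np.sign(nn[2])
        if abs(nn[2]-.866)>.05: continue
        m=abs((P-q[0])@nn)<1.5
        if best is None or m.sum()>best.sum(): best=m
    I=P[best];c=I.mean(0);nn=np.linalg.svd(I-c)[2][2];nn*=np.sign(nn[2])
    print(n,best.sum(),"n",nn.round(4),"tilt",np.degrees(np.arccos(nn[2])).round(2),"yaw",np.arctan2(-nn[1],-nn[0]).round(4))
    yaw=np.arctan2(-nn[1],-nn[0]); y=np.array([-np.sin(yaw),np.cos(yaw),0]);x=np.cross(y,nn)
    r=cv2.minAreaRect(np.stack([I@x,I@y],1).astype(np.float32)); cc=x*r[0][0]+y*r[0][1]+nn*(c@nn)
    print("rect",np.round(r[1],1),round(r[2],2),"centre",cc.round(1))
# dark blobs in the stand and collar, black
for n,f,w,(r0,r1,c0,c1) in(("top",ft,W,(180,220,295,358)),("scene",fc,Wc,(180,222,172,230))):
    im=f["img"][r0:r1,c0:c1]; m=(im.max(2)<70).astype(np.uint8)
    k,l,s,ce=cv2.connectedComponentsWithStats(m)
    for i in range(1,k):
        if s[i,4]>15:
            p=w[r0:r1,c0:c1][l==i]; print(n,"blob",s[i],(ce[i]+[c0,r0]).round(1),np.nanmedian(p,0).round(1),"zmax",np.nanpercentile(p[:,2],[5,50,95]).round(1))
```

```text
top 1827 n [-0.4897  0.086   0.8676] tilt 29.82 yaw -0.1738
rect [269.2 200.3] 89.56 centre [598.  174.  104.8]
scene 481 n [-0.4908  0.0882  0.8668] tilt 29.91 yaw -0.1779
rect [267.9 207.7] 89.73 centre [599.8 178.5 106.2]
top blob [  0   2  53  37 165] [316.7 206.5] [ 575.8 -179.2   35.6] zmax [ 6.  35.6 62.3]
top blob [ 11   7  15  15 152] [313. 194.] [ 615.8 -163.1   86.5] zmax [75.2 86.5 90.2]
top blob [42 18 11  9 82] [342.2 202. ] [ 589.8 -246.2  112.2] zmax [ 80.4 112.2 115.6]
scene blob [12  4  7 12 67] [187.1 189.4] [ 601.1 -245.3  102.7] zmax [ 78.6 102.7 114. ]
scene blob [ 33  13  13  12 101] [210.9 198.5] [ 628.5 -160.    85.4] zmax [70.3 85.4 89.4]
```

View pics/crop_top.png

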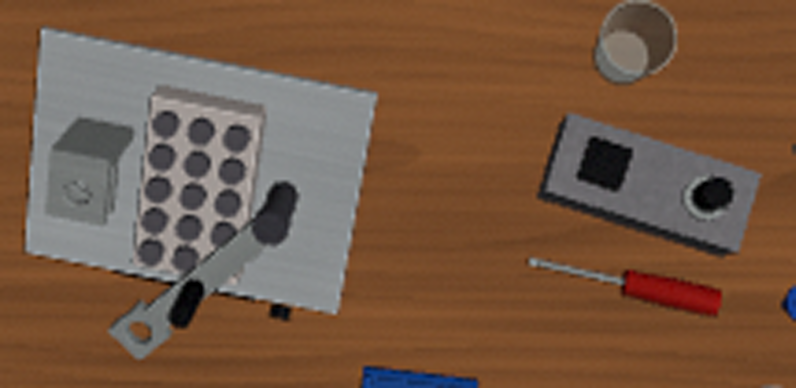

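View pics/crop_scene.png

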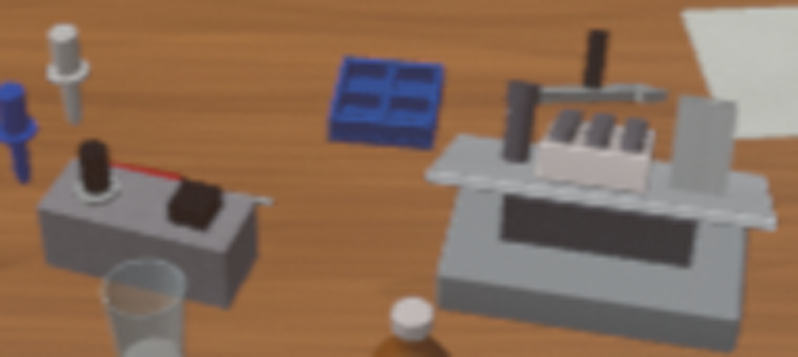

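Crops: the black round knob with a white-metal collar is at crop (712,193), in the stand's right well, and is the lock pin. The square plug is at (605,162), the fork hole at (77,192), the bar's eye at (140,329) and the post at about (186,303).

Run:
```python
from h import *
ft,fc=grab_frame("top"),grab_frame("scene"); W=pts(ft);Wc=pts(fc)
def frame(C,yaw,t=np.radians(30)):
    c,s=np.cos(yaw),np.sin(yaw); y=np.array([-s,c,0]); x=np.array([c*np.cos(t),s*np.cos(t),np.sin(t)]); return np.stack([x,y,np.cross(x,y)],1)
C=np.array([598.,174,105]);R=frame(C,-.175)
def plane(f,u,v,h):
    o,d=ray(f,u,v); n=R[:,2]; p=o+d*((C+n*h-o)@n)/(d@n); return R.T@(p-C)
k=lambda x,y:(150+(x+.5)/3.7-.5,150+(y+.5)/3.7-.5)
s=lambda x,y:(165+(x+.5)/4.2-.5,150+(y+.5)/4.2-.5)
print("fork hole in platform",plane(ft,*k(77,192),70).round(1),"model world",(C+R@[0,75,70]).round(1))
e=plane(ft,*k(140,329),60);print("eye",e.round(1),"angle",np.arctan2(-e[0],e[1]+75), np.hypot(e[0],e[1]+75))
# platform edges from corners in top crop
for q in((43,29),(377,94),(339,313),(26,252)): print("corner",plane(ft,*k(*q),0).round(1))
# knob top: two-view pixels
m=lambda f,r0,r1,c0,c1,w,z0,z1:[(np.nonzero((f["img"][r0:r1,c0:c1].max(2)<70)&(w[r0:r1,c0:c1,2]>z0)&(w[r0:r1,c0:c1,2]<z1)))]
for n,f,w,b in(("top",ft,W,(190,215,330,358)),("scene",fc,Wc,(180,205,178,198))):
    (r,c),=m(f,*b,w,111,119); p=w[r+b[0],c+b[2]]; print(n,"knob top",len(r),p.mean(0).round(1), "x",p[:,0].min().round(),p[:,0].max().round(),"y",p[:,1].min().round(),p[:,1].max().round(), "ray", on_plane(f,(c+b[2]).mean(),(r+b[0]).mean(),114).round(1))
# stand top
p=W[175:222,290:360].reshape(-1,3);p=p[(abs(p[:,2]-66)<4)];print("stand",np.median(p[:,2]),cv2.minAreaRect(p[:,:2].astype(np.float32)))
# post: dark points above bar plane near eye
for n,f,w,b in(("top",ft,W,(220,245,190,210)),("scene",fc,Wc,(155,175,300,315))):
    q=w[b[0]:b[1],b[2]:b[3]][f["img"][b[0]:b[1],b[2]:b[3]].max(2)<60]; q=(q-C)@R; q=q[q[:,2]>65]
    print(n,"post",len(q),np.median(q,0).round(1),"z",np.percentile(q[:,2],[2,98]).round(1)); t=q[q[:,2]>107]; print(" top",len(t),t.mean(0).round(1) if len(t) else "", (C+R@t.mean(0)).round(1) if len(t) else "")
for a in(.9,0):
    P=np.array([-85*np.sin(a),-75+85*np.cos(a),87]); print(a,"post",(C+R@P).round(1),"top",(C+R@(P+[0,0,23])).round(1))
print(R.round(3))
```

```text
fork hole in platform [ 1.1 74.9 70. ] model world [576.6 253.9 165.6]
eye [-114.1   17.4   60. ] angle 0.8901419489214005 146.78095126601852
corner [100.4 131.5   0. ]
corner [  99.6 -135.4   -0. ]
corner [ -98.8 -135.7   -0. ]
corner [-98.5 132.9  -0. ]
top knob top 49 [ 590.5 -250.5  113.5] x 578.0 602.0 y -260.0 -239.0 ray [ 590.4 -250.4  114. ]
scene knob top 18 [ 595.2 -247.2  113.1] x 585.0 607.0 y -255.0 -237.0 ray [ 596.3 -247.   114. ]
stand 65.30509555215644 ((603.8505859375, -207.13980102539062), (170.0261993408203, 70.42074584960938), 73.17063903808594)
top post 76 [-61.9 -23.4  97. ] z [ 66.6 112.5]
 top 28 [-66.3 -22.5 109.8] [483.5 171.4 166.9]
scene post 25 [-60.8 -18.5  89.7] z [ 67.  106.8]
 top 1 [-58.  -18.9 107.3] [492.5 173.5 168.9]
0.9 post [494.5 169.8 147.1] top [483.2 171.8 167. ]
0 post [556.9 191.4 180.3] top [545.6 193.4 200.3]
[[ 0.853  0.174 -0.492]
 [-0.151  0.985  0.087]
 [ 0.5    0.     0.866]]
```

```bash
python3 -m creep '[[0,[0,0,-0.02],-0.072],[0,[-0.036,-0.034,0],0],[0,[-0.039,-0.037,0],0],[0,[-0.039,-0.037,0],0],[0,[-0.039,-0.037,0],0],[0,[-0.039,-0.037,0],0],[0,[-0.039,-0.037,0],0],[0,[-0.039,-0.037,0],0],[0,[-0.039,-0.037,0],0],[0,[-0.039,-0.037,0],0]]' 30
cat > st.py <<'E'
from h import *
from scipy.spatial.transform import Rotation as Ro
import sys
def tool():
    s=get_state(); w,x,y,z=s["orientation"]; return s,Ro.from_quat([x,y,z,w]).as_matrix()
if __name__=="__main__":
    s,R=tool(); print(s["time"],"tcp",s["tool_pos"].round(1),"w",round(s["width"],1),"F",s["wrist_force"].round(1),"joints",s["joint_positions"].round(2)); print("yaxis deg",np.degrees(np.arctan2(R[1,1],R[0,1])).round(2),"tilt",R[:,2].round(3))
    if len(sys.argv)>3: print("tool shift to target",(R.T@(np.array(list(map(float,sys.argv[1:4])))-s["tool_pos"])).round(1))
E
python3 st.py 435 162 150
```

```text
time: 1.55
tool_pos: [426.8, 170.2, 251.5]
orientation: [0.0, 0.088, 0.996, 0.0]
wrist_force: [0.7, 0.2, -0.2]
width: 0.1
1.55 tcp [426.8 170.2 251.5] w 0.1 F [ 0.7  0.2 -0.2] joints [ 0.23  0.09  1.7   0.    1.36 -1.17]
yaxis deg 79.92 tilt [ 0.001  0.001 -1.   ]
tool shift to target [ -9.4  -6.7 101.5]
```

```bash
python3 -m creep '[[0,[0,-0.005,0.05],0],[0,[0,0,0.05],0],[0,[0,0,0],0],[0,[-0.02,0,0],0],[0,[-0.015,0.003,-0.005],0],[0,[-0.01,0.006,-0.006],0],[0,[-0.01,0.006,-0.006],0]]'; python3 st.py
```

```text
time: 2.42
tool_pos: [479.9, 172.3, 169.4]
orientation: [-0.003, 0.088, 0.996, -0.0]
wrist_force: [-7.3, 0.0, 3.8]
width: -0.1
2.425 tcp [479.9 172.3 169.4] w -0.1 F [-7.3  0.   3.8] joints [ 0.21  0.23  1.74  0.    1.18 -1.19]
yaxis deg 79.92 tilt [-0.006  0.    -1.   ]
```

```bash
python3 -m creep '[[0,[-0.01,0.006,-0.006],0],[0,[-0.01,0.005,-0.006],0],[0,[-0.01,0.003,-0.006],0],[0,[-0.007,0.001,-0.004],0],[0,[-0.003,0,-0.002],0],[0,[0,0,0],0]]'; python3 st.py
```

```text
time: 3.18
tool_pos: [523.9, 179.5, 192.3]
orientation: [-0.0, 0.088, 0.996, 0.0]
wrist_force: [-0.0, 0.6, 0.3]
width: 0.5
3.175 tcp [523.9 179.5 192.3] w 0.5 F [-0.   0.6  0.3] joints [ 0.2   0.27  1.61  0.    1.26 -1.19]
yaxis deg 79.91 tilt [-0.  0. -1.]
```

```bash
python3 -m creep '[[0,[-0.004,0.0005,-0.001],0],[0,[-0.003,0,-0.001],0],[0,[0,0,0],0]]'
python3 - <<'E'
from h import *
f=grab_frame("scene");g=grab_frame("top")
a=cv2.resize(f["img"][140:220,250:350],(600,480),interpolation=cv2.INTER_CUBIC);save("push1.png",a)
E
```

```text
time: 3.55
tool_pos: [531.1, 178.9, 194.3]
orientation: [0.0, 0.088, 0.996, 0.0]
wrist_force: [0.5, -0.2, -1.0]
width: -0.0
```

View pics/push1.png

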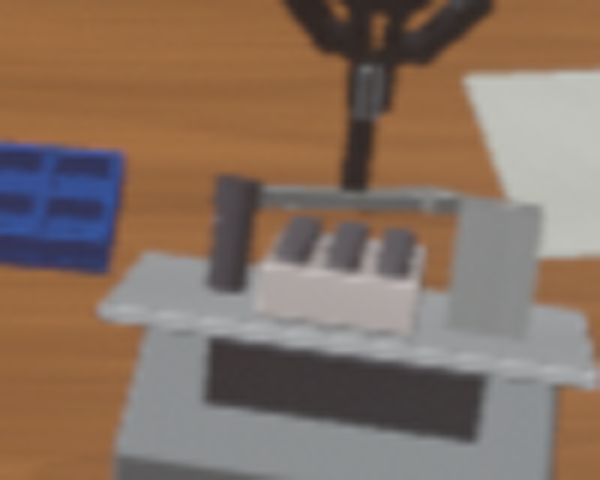

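The picture shows the post upright at about (355,150) with the fingers behind it, and the bar running towards the fork at (440,200). The angle still needs measuring.

```bash
cat > bar.py <<'E'
from h import *
C=np.array([598.,174,105]);yw=-.175;t=np.radians(30);c,s=np.cos(yw),np.sin(yw)
y=np.array([-s,c,0]);x=np.array([c*np.cos(t),s*np.cos(t),np.sin(t)]);R=np.stack([x,y,np.cross(x,y)],1)
if __name__=="__main__":
  for n in("scene","top"):
    f=grab_frame(n); q=(pts(f)-C)@R
    m=(abs(q[...,2]-60)<3)&(f["img"].min(2)>60)&(abs(q[...,0])<40 if 1 else 0)&(q[...,1]>-50)&(q[...,1]<48)
    b=q[m]
    if len(b)>8:
        # angle from centre line: bar edges per y bin
        k=np.polyfit(b[:,1],b[:,0],1); print(n,len(b),"slope angle",-np.arctan(k[0]).round(3),"x@hinge",np.polyval(k,-75).round(1),"x at y=10:",b[abs(b[:,1]-10)<20][:,0].mean().round(1), np.percentile(b[:,0],[2,98]).round(1))
    m=(f["img"].max(2)<60)&(q[...,2]>66)&(q[...,2]<110)&(abs(q[...,1]-5)<25)&(q[...,0]>-60)&(q[...,0]<20)
    p=q[m]; print(n,"post",len(p),np.median(p,0).round(1),np.percentile(p[:,0],[5,95]).round(1))
E
python3 bar.py
```

```text
scene 19 slope angle 0.467 x@hinge -1.9 x at y=10: -36.0 [-38.6  -0.2]
scene post 25 [-50.   -7.2  81.7] [-55.3 -44.6]
top 11 slope angle 0.536 x@hinge 2.5 x at y=10: nan [-22.4 -10.5]
top post 14 [-53.5 -17.9  81.5] [-55.8 -51. ]bar.py:11: RuntimeWarning: Mean of empty slice.
  k=np.polyfit(b[:,1],b[:,0],1); print(n,len(b),"slope angle",-np.arctan(k[0]).round(3),"x@hinge",np.polyval(k,-75).round(1),"x at y=10:",b[abs(b[:,1]-10)<20][:,0].mean().round(1), np.percentile(b[:,0],[2,98]).round(1))
  ret = ret.dtype.type(ret / rcount)
```

The bar is at about 0.5 rad: the tip rode over the post's top. I'll back off, go lower and push again.

```bash
python3 -m creep '[[0,[0.01,0,-0.02],0],[0,[0.055,0,0],0],[0,[0,0,0.03],0],[0,[0,0.01,0.034],0],[0,[0,0,0],0]]'; python3 st.py 490 190 150
```

```text
time: 4.38
tool_pos: [466.5, 200.0, 148.4]
orientation: [-0.003, 0.087, 0.996, -0.001]
wrist_force: [0.0, 0.2, 0.5]
width: 0.1
4.375 tcp [466.5 200.  148.4] w 0.1 F [0.  0.2 0.5] joints [ 0.27  0.24  1.77  0.    1.13 -1.13]
yaxis deg 79.97 tilt [-0.005 -0.001 -1.   ]
tool shift to target [-24.8  -5.7  -1.7]
```

```bash
python3 bar.py 2>/dev/null
```

```text
scene 18 slope angle 0.522 x@hinge -1.1 x at y=10: -38.4 [-39.3  -9. ]
scene post 30 [-49.4  -7.3  86.3] [-55.  -44.7]
top 65 slope angle 0.382 x@hinge -13.2 x at y=10: nan [-38.8 -12.2]
top post 58 [-50.3 -12.   92.1] [-57.2 -47.3]
```

```bash
python3 -m creep '[[0,[-0.012,-0.006,0],0],[0,[-0.01,0.003,-0.004],0],[0,[-0.01,0.004,-0.006],0],[0,[-0.01,0.004,-0.006],0],[0,[-0.01,0.003,-0.006],0],[0,[-0.008,0.001,-0.004],0]]'; python3 bar.py 2>/dev/null
```

```text
time: 5.22
tool_pos: [527.6, 201.1, 177.0]
orientation: [-0.002, 0.088, 0.996, 0.002]
wrist_force: [-6.4, 1.9, 3.3]
width: 0.5
scene 53 slope angle 0.011 x@hinge 5.5 x at y=10: 4.6 [-11.4  14.1]
scene post 34 [ 4.6 13.2 90.1] [ 0.8 11.2]
top 144 slope angle -0.08 x@hinge -3.9 x at y=10: 2.1 [-12.3  11.6]
top post 24 [ 5.7  5.4 76.9] [-1.   8.1]
```

```bash
python3 -m creep '[[0,[-0.003,0,-0.0015],0],[0,[-0.002,0,-0.001],0],[0,[0,0,0],0]]'; python3 -m creep '[[0,[-0.002,0,-0.001],0],[0,[-0.002,0,-0.001],0],[0,[0,0,0],0]]'
```

```text
time: 5.7
tool_pos: [528.6, 199.6, 177.7]
orientation: [-0.007, 0.088, 0.996, 0.002]
wrist_force: [-10.7, 6.7, -2.3]
width: -0.1
time: 6.08
tool_pos: [528.7, 199.6, 178.0]
orientation: [-0.011, 0.088, 0.996, 0.002]
wrist_force: [-15.8, 9.8, -6.1]
width: 0.1
```

```bash
python3 -m creep '[[0,[0.025,0,0],0],[0,[0,0,-0.045],0],[0.05,[0,0,-0.045],0],[0.05,[-0.02,-0.055,0],0],[0.05,[-0.02,-0.055,0],0],[0.05,[-0.02,-0.055,0],0],[0.05,[-0.02,-0.055,0],0],[0.05,[-0.02,-0.055,0],0],[0.05,[-0.02,-0.055,0],0],[0.05,[-0.02,-0.055,0],0]]'; python3 bar.py 2>/dev/null;python3 st.py 590.7 -250.3 79
```

```text
time: 7.32
tool_pos: [584.6, -205.7, 272.3]
orientation: [0.001, 0.088, 0.996, -0.001]
wrist_force: [1.1, 0.1, -0.2]
width: 50.3
scene 56 slope angle -0.043 x@hinge 3.4 x at y=10: 8.5 [-9.1 16. ]
scene post 27 [ 6.  13.2 88.8] [3.4 9. ]
top 214 slope angle -0.009 x@hinge -0.3 x at y=10: 1.6 [-12.4  11.7]
top post 62 [ 5.   8.1 94.9] [-4.6  8.3]
7.425 tcp [ 585.1 -210.2  271.2] w 50.0 F [ 0.3  0.5 -0.2] joints [-0.45  0.33  1.33 -0.    1.48 -1.84]
yaxis deg 79.54 tilt [ 0.002 -0.005 -1.   ]
tool shift to target [-12.3 -37.6 192.4]
```

```bash
python3 -m creep '[[0.05,[-0.012,-0.039,0],0],[0.05,[0,0,0.06],0],[0.05,[0,0,0.05],0],[0.05,[0,0,0],0],[0.05,[0,0,0],0]]'; python3 st.py 590.7 -250.3 79
```

```text
time: 8.05
tool_pos: [590.5, -243.7, 163.3]
orientation: [0.002, 0.088, 0.996, -0.001]
wrist_force: [0.6, -0.5, 0.4]
width: 49.7
8.05 tcp [ 590.5 -243.7  163.3] w 49.7 F [ 0.6 -0.5  0.4] joints [-0.5   0.41  1.47  0.    1.26 -1.9 ]
yaxis deg 79.92 tilt [ 0.004 -0.002 -1.   ]
tool shift to target [-1.  -6.4 84.3]
```

```bash
python3 -m creep '[[0.05,[-0.001,-0.0065,0.03],0],[0.05,[0,0,0.03],0],[0.05,[0,0,0.024],0],[0.05,[0,0,0],0],[0.05,[0,0,0],0]]'; python3 st.py 590.7 -250.3 79
```

```text
time: 8.68
tool_pos: [590.8, -250.2, 79.6]
orientation: [0.002, 0.088, 0.996, -0.001]
wrist_force: [0.4, 0.2, 0.3]
width: 50.1
8.675 tcp [ 590.8 -250.2   79.6] w 50.1 F [0.4 0.2 0.3] joints [-0.51  0.48  1.58  0.    1.08 -1.9 ]
yaxis deg 79.94 tilt [ 0.004 -0.002 -1.   ]
tool shift to target [ 0.1 -0.1  0.6]
```

```bash
python3 -m creep '[[0.01,[0,0,0],0],[0.01,[0,0,0],0],[0.01,[0,0,0],0],[0.01,[0,0,0],0],[0.01,[0,0,0],0]]' 25; python3 -m creep '[[0.01,[0,0,-0.02],0],[0.01,[0,0,-0.04],0],[0.01,[0,0,-0.05],0],[0.01,[0,0,-0.05],0],[0.01,[0,0,-0.05],0],[0.01,[0,0,0],0],[0.01,[0,0,0],0]]'; python3 st.py
python3 - <<'E'
from h import *
f=grab_frame("scene");s=get_state()["tool_pos"]
M=np.linalg.inv(np.array(f["world_from_camera"]));p=(M@np.r_[s,1])[:3];u=int(f["cx"]+f["fx"]*p[0]/-p[2]);v=int(f["cy"]-f["fy"]*p[1]/-p[2]);print(u,v)
save("grip.png",cv2.resize(f["img"][v-40:v+60,u-60:u+60],(600,500),interpolation=cv2.INTER_CUBIC))
E
```

```text
time: 9.3
tool_pos: [590.0, -249.9, 78.7]
orientation: [0.002, 0.088, 0.996, -0.001]
wrist_force: [-0.7, 0.9, 7.0]
width: 25.5
time: 10.18
tool_pos: [588.3, -248.9, 286.0]
orientation: [-0.001, 0.088, 0.996, 0.0]
wrist_force: [-0.4, -0.3, -2.0]
width: 25.4
10.175 tcp [ 588.3 -248.9  286. ] w 25.4 F [-0.4 -0.3 -2. ] joints [-0.51  0.35  1.26  0.    1.53 -1.9 ]
yaxis deg 79.93 tilt [-0.001  0.001 -1.   ]
180 142
```

View pics/grip.png

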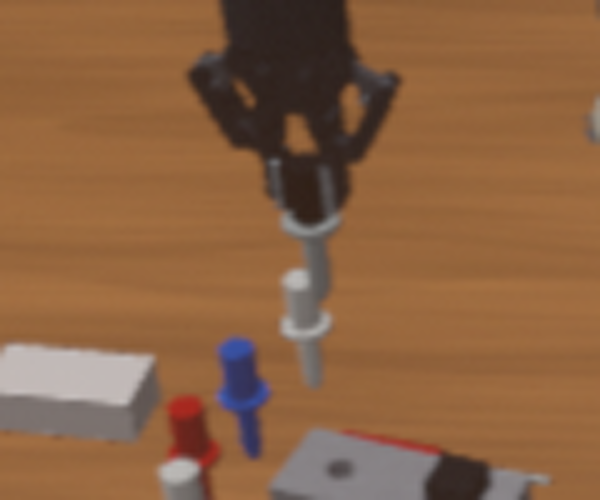

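Pin is held upright (collar at (310,222), shank below it, well empty). Next I'll refine the fork position.

```bash
python3 - <<'E'
from bar import *
for n in("top","scene"):
    A=[]
    for i in range(4):
        f=grab_frame(n); q=(pts(f)-C)@R; A.append(q[(abs(q[...,2]-70)<2.5)&(abs(q[...,1]-75)<40)&(abs(q[...,0])<50)])
    A=np.concatenate(A); print(n,len(A),"z",np.median(A[:,2]).round(1),"x",np.percentile(A[:,0],[1,99]).round(1),"y",np.percentile(A[:,1],[1,99]).round(1),cv2.minAreaRect(A[:,:2].astype(np.float32)))
f=grab_frame("top"); g=cv2.resize(f["img"][180:220,150:200],(750,600),interpolation=cv2.INTER_CUBIC); save("fork.png",g)
E
python3 st.py 576 254 310
```

```text
top 895 z 69.7 x [-23.1  32.9] y [52.4 98.4] ((4.804634094238281, 75.24612426757812), (46.91033172607422, 57.34278106689453), 89.87698364257812)
scene 162 z 70.3 x [-22.3  35.9] y [ 57.  101.4] ((5.350475311279297, 78.97688293457031), (44.0078010559082, 64.74198913574219), 88.38702392578125)
10.675 tcp [ 588.8 -249.3  286.4] w 25.5 F [ 0.1  0.3 -1.1] joints [-0.51  0.35  1.26  0.    1.53 -1.9 ]
yaxis deg 79.93 tilt [-0.001  0.    -1.   ]
tool shift to target [100.7 493.3 -23.4]
```

View pics/fork.png

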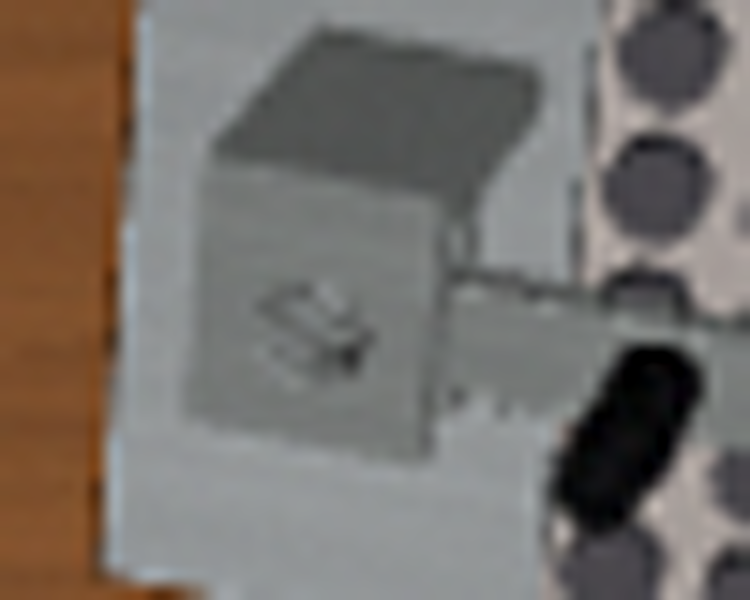

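```bash
python3 -m creep '[[0.01,[0.005,0.02,-0.02],0],[0.01,[0.011,0.052,-0.004],0],[0.01,[0.011,0.054,0],0],[0.01,[0.011,0.054,0],0],[0.01,[0.011,0.054,0],0],[0.01,[0.011,0.054,0],0],[0.01,[0.011,0.054,0],0],[0.01,[0.011,0.054,0],0],[0.01,[0.011,0.054,0],0],[0.01,[0.008,0.04,0],0]]'; python3 -m creep '[[0.01,[0,0,0],0],[0.01,[0,0,0],0],[0.01,[0,0,0],0]]'; python3 st.py 576.1 254.3 245
```

```text
time: 11.92
tool_pos: [574.7, 253.3, 310.9]
orientation: [0.0, 0.087, 0.996, 0.0]
wrist_force: [0.3, -0.3, -1.8]
width: 25.6
time: 12.3
tool_pos: [575.3, 249.6, 310.9]
orientation: [0.0, 0.089, 0.996, -0.0]
wrist_force: [0.5, 0.1, -1.3]
width: 24.8
12.3 tcp [575.3 249.6 310.9] w 24.8 F [ 0.5  0.1 -1.3] joints [ 0.3   0.33  1.24 -0.    1.58 -1.09]
yaxis deg 79.84 tilt [ 0. -0. -1.]
tool shift to target [ 0.1  4.8 65.9]
```

```bash
python3 -m creep '[[0.01,[0,0.0045,0.025],0],[0.01,[0,0,0.025],0],[0.01,[0,0,0.016],0],[0.01,[0,0,0],0],[0.01,[0,0,0],0]]'; python3 st.py 576.1 254.3 229.4
python3 - <<'E'
from bar import *
# where are shank/collar points vs tool?
for n in("scene","top"):
    f=grab_frame(n);w=pts(f);s=get_state()["tool_pos"];d=w-s
    m=(abs(d[...,0])<25)&(abs(d[...,1])<25)&(d[...,2]<-3)&(d[...,2]>-68)
    p=d[m]
    for lo,hi in((-70,-45),(-45,-18),(-18,-5)):
        k=p[(p[:,2]>lo)&(p[:,2]<hi)]
        if len(k)>2: print(n,lo,len(k),k.mean(0).round(1),np.ptp(k,0).round(1))
    if n=="scene":
        v,u=np.nonzero(m);v,u=int(v.mean()),int(u.mean());save("hover.png",cv2.resize(f["img"][v-30:v+30,u-40:u+40],(800,600),interpolation=cv2.INTER_CUBIC))
E
```

```text
time: 12.92
tool_pos: [576.6, 255.1, 245.8]
orientation: [0.001, 0.088, 0.996, 0.0]
wrist_force: [0.4, 0.1, -0.9]
width: 25.3
12.925 tcp [576.6 255.1 245.8] w 25.3 F [ 0.4  0.1 -0.9] joints [ 0.31  0.35  1.36  0.    1.43 -1.09]
yaxis deg 79.9 tilt [ 0.002  0.001 -1.   ]
tool shift to target [ 0.4 -0.9 16.4]
scene -70 25 [  8.7  -0.2 -56.2] [22.5 35.  21.5]
scene -45 30 [  6.    2.5 -33.4] [14.6 15.8 25.1]
scene -18 37 [11.1  1.  -8.1] [23.  35.7 11.8]
top -70 6 [ 23.1 -15.3 -65.5] [ 2.9 19.8  5.1]
top -18 9 [-14.9  -2.6  -7.7] [ 3.  16.6  4.3]
```

View pics/hover.png

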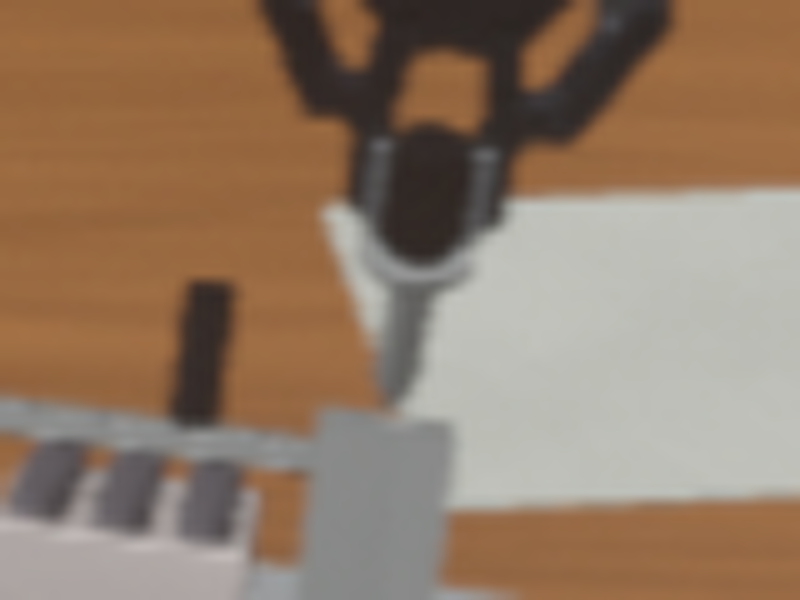

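The tip hangs at (395,400), over the middle of the cheek edge (318–455), so it is aligned sideways. I'll lower it into the hole.

```bash
python3 -m creep '[[0.01,[0,-0.001,0.006],0],[0.01,[0,0,0.005],0],[0.01,[0,0,0.003],0],[0.01,[0,0,0],0],[0.01,[0,0,0],0]]'; python3 -m creep '[[0.01,[0,0,0.002],0],[0.01,[0,0,0],0]]';python3 -m creep '[[0.01,[0.003,0,0.0],0],[0.01,[0,0,0],0]]'
```

```text
time: 13.65
tool_pos: [575.8, 254.3, 230.8]
orientation: [0.0, 0.088, 0.996, 0.0]
wrist_force: [-1.0, 0.1, -1.0]
width: 25.4
time: 13.9
tool_pos: [575.6, 254.2, 228.7]
orientation: [-0.0, 0.088, 0.996, 0.0]
wrist_force: [0.6, 0.2, -1.3]
width: 25.1
time: 14.15
tool_pos: [572.6, 254.8, 228.9]
orientation: [0.0, 0.088, 0.996, 0.0]
wrist_force: [-0.2, 0.3, -0.9]
width: 25.3
```

```bash
python3 -m creep '[[0.01,[0.005,0,0.0],0],[0.01,[0,0,0],0]]';python3 -m creep '[[0.01,[0.006,0,0.0005],0],[0.01,[0,0,0],0]]'; python3 -m creep '[[0.01,[0.006,0,0.001],0],[0.01,[0,0,0],0]]'
```

```text
time: 14.4
tool_pos: [568.7, 255.6, 229.4]
orientation: [0.001, 0.088, 0.996, 0.0]
wrist_force: [1.7, -1.7, -1.3]
width: 25.1
time: 14.65
tool_pos: [562.0, 256.8, 228.9]
orientation: [0.001, 0.088, 0.996, 0.0]
wrist_force: [2.8, -1.2, 1.8]
width: 25.1
time: 14.9
tool_pos: [555.4, 258.0, 227.7]
orientation: [-0.0, 0.088, 0.996, 0.0]
wrist_force: [1.8, -1.9, 2.0]
width: 25.7
```

```bash
python3 -m creep '[[0.01,[0.006,0,0.001],0],[0.01,[0.006,0,0.0015],0],[0.01,[0,0,0],0]]';python3 -m creep '[[0.01,[0.006,0,0.002],0],[0.01,[0.006,0,0.0025],0],[0.01,[0,0,0],0]]'
python3 - <<'E'
from bar import *
f=grab_frame("scene");s=get_state()["tool_pos"];M=np.linalg.inv(np.array(f["world_from_camera"]));p=(M@np.r_[s,1])[:3];u=int(f["cx"]+f["fx"]*p[0]/-p[2]);v=int(f["cy"]-f["fy"]*p[1]/-p[2])
save("tilt.png",cv2.resize(f["img"][v-25:v+35,u-40:u+40],(800,600),interpolation=cv2.INTER_CUBIC))
q=(pts(f)-C)@R-[0,75,70]; m=(abs(q[...,0])<70)&(abs(q[...,1])<30)&(q[...,2]>4)&(q[...,2]<60)
p=q[m]
for z in range(4,64,8):
    k=p[(p[:,2]>=z)&(p[:,2]<z+8)]
    if len(k): print(z,len(k),np.median(k,0).round(1),np.percentile(k[:,0],[5,95]).round(1),np.percentile(k[:,1],[5,95]).round(1))
E
```

```text
time: 15.28
tool_pos: [543.1, 260.2, 224.6]
orientation: [-0.001, 0.088, 0.996, 0.0]
wrist_force: [1.3, 0.2, 1.3]
width: 25.7
time: 15.65
tool_pos: [531.3, 262.2, 219.9]
orientation: [-0.001, 0.088, 0.996, 0.0]
wrist_force: [0.9, 0.5, 0.3]
width: 25.3
4 9 [-0.1  4.6  9.1] [-2.9  5.4] [-2.   9.7]
12 12 [ 1.2  2.  16.1] [-1.8  5.8] [-3.3 10.3]
20 10 [ 2.8  4.1 24.3] [-1.   5.8] [-1.1  9.4]
28 12 [ 2.8  6.2 31.5] [-3.6  5.5] [-1.9 11.7]
36 12 [ 1.3  2.  40.5] [-1.9  5.5] [-3.4 10.2]
44 11 [ 3.2  5.3 48.5] [-1.1  6.7] [-1.   9.3]
52 21 [12.7  4.3 57.3] [ 5.8 17.7] [-9.1 17.5]
```

View pics/tilt.png

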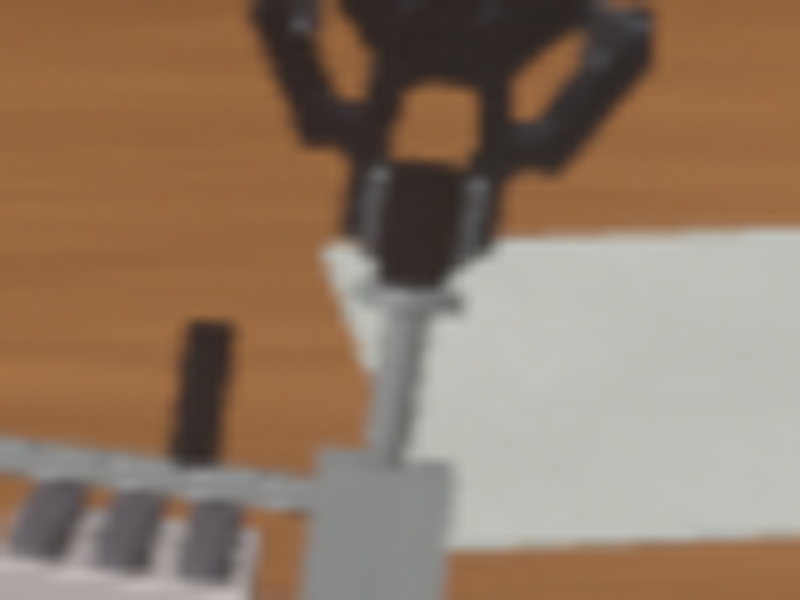

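The pin is tilted and its tip is in the hole: shank at (395,400), nearly parallel to the hole axis. Now I'll shift it about 3 mm uphill and push along the axis.

```bash
cat > ax.py <<'E'
from bar import *
s=get_state(); F=C+R@[0,75.3,70]; g=s["tool_pos"]+[0,0,19]
print("grasp in mouth frame",(R.T@(g-F)).round(1),"force plat",(R.T@s["wrist_force"]).round(1),"w",s["width"].round(1))
E
python3 -m creep '[[0.01,[-0.0025,0,-0.0015],0],[0.01,[-0.002,0,0.0035],0],[0.01,[-0.002,0,0.0035],0],[0.01,[0,0,0],0]]'; python3 ax.py; python3 -m creep '[[0.01,[-0.002,0,0.0035],0],[0.01,[-0.002,0,0.0035],0],[0.01,[0,0,0],0]]';python3 ax.py
```

```text
time: 16.2
tool_pos: [538.6, 260.6, 214.0]
orientation: [-0.001, 0.088, 0.996, -0.0]
wrist_force: [-0.4, -0.2, -1.2]
width: 25.8
time: 16.58
tool_pos: [542.6, 260.0, 207.3]
orientation: [-0.0, 0.088, 0.996, -0.0]
wrist_force: [0.9, 0.4, -0.5]
width: 25.3Traceback (most recent call last):
  File "ax.py", line 3, in <module>
    print("grasp in mouth frame",(R.T@(g-F)).round(1),"force plat",(R.T@s["wrist_force"]).round(1),"w",s["width"].round(1))
                                                                                                       ^^^^^^^^^^^^^^^^
AttributeError: 'float' object has no attribute 'round'
Traceback (most recent call last):
  File "ax.py", line 3, in <module>
    print("grasp in mouth frame",(R.T@(g-F)).round(1),"force plat",(R.T@s["wrist_force"]).round(1),"w",s["width"].round(1))
                                                                                                       ^^^^^^^^^^^^^^^^
AttributeError: 'float' object has no attribute 'round'
```

```bash
sed -i 's/,"w",s\["width"\].round(1)//' ax.py; python3 ax.py; python3 -m creep '[[0.01,[-0.002,0,0.0035],0],[0.01,[-0.002,0,0.0035],0],[0.01,[0,0,0],0]]';python3 ax.py; python3 -m creep '[[0.01,[-0.002,0,0.0035],0],[0.01,[-0.002,0,0.0035],0],[0.01,[0,0,0],0]]';python3 ax.py
```

```text
grasp in mouth frame [ 0.5 -0.2 69.8] force plat [ 0.5  0.5 -0.8]
time: 16.95
tool_pos: [546.6, 259.3, 200.4]
orientation: [-0.0, 0.088, 0.996, -0.0]
wrist_force: [-0.2, 0.2, -0.6]
width: 25.2
grasp in mouth frame [ 0.5 -0.2 61.8] force plat [-0.5  0.2 -0.4]
time: 17.32
tool_pos: [550.6, 258.6, 193.3]
orientation: [-0.0, 0.088, 0.996, -0.0]
wrist_force: [-0.2, 0.2, -1.4]
width: 24.9
grasp in mouth frame [ 0.4 -0.3 53.7] force plat [-0.9  0.2 -1. ]
```

```bash
python3 -m creep '[[0.01,[-0.002,0,0.0035],0],[0.01,[-0.002,0,0.0035],0],[0.01,[-0.0015,0,0.0025],0],[0.01,[0,0,0],0]]';python3 ax.py; python3 -m creep '[[0.01,[-0.0015,0,0.0025],0],[0.01,[-0.0015,0,0.0025],0],[0.01,[0,0,0],0]]';python3 ax.py
```

```text
time: 17.82
tool_pos: [555.9, 257.7, 183.9]
orientation: [-0.0, 0.088, 0.996, -0.0]
wrist_force: [-0.5, 1.0, -1.9]
width: 25.2
grasp in mouth frame [ 0.4 -0.2 42.8] force plat [-1.6  0.9 -1.3]
time: 18.2
tool_pos: [558.6, 257.3, 178.8]
orientation: [-0.001, 0.088, 0.996, -0.0]
wrist_force: [-1.7, 0.7, -2.8]
width: 25.3
grasp in mouth frame [ 0.2 -0.1 37. ] force plat [-3.   0.4 -1.5]
```

```bash
python3 -m creep '[[0.01,[-0.0015,0,0.0025],0],[0.01,[-0.0005,0,0.001],0],[0.01,[0,0,0],0]]';python3 ax.py; python3 -m creep '[[0.01,[-0.001,0,0.0017],0],[0.01,[0,0,0],0]]';python3 ax.py; python3 -m creep '[[0.01,[-0.001,0,0.0017],0],[0.01,[0,0,0],0]]';python3 ax.py
```

```text
time: 18.58
tool_pos: [560.0, 257.1, 175.9]
orientation: [-0.001, 0.088, 0.996, 0.0]
wrist_force: [-4.2, 0.9, 1.1]
width: 25.3
grasp in mouth frame [ 0.  -0.1 33.8] force plat [-3.1  0.1  3.1]
time: 18.82
tool_pos: [560.0, 257.1, 175.6]
orientation: [-0.001, 0.088, 0.996, 0.0]
wrist_force: [-9.1, 1.2, 6.9]
width: 25.2
grasp in mouth frame [-0.1 -0.1 33.6] force plat [-4.5 -0.4 10.5]
time: 19.08
tool_pos: [559.9, 257.2, 175.4]
orientation: [-0.002, 0.088, 0.996, 0.001]
wrist_force: [-12.7, 1.1, 15.4]
width: 25.5
grasp in mouth frame [-0.3 -0.  33.4] force plat [-3.3 -1.1 19.7]
```

```bash
python3 -m creep '[[0.01,[0.001,0,-0.002],0],[0.01,[0,0,0],0]]'; python3 -m creep '[[0.05,[0,0,0],0],[0.05,[0,0,0],0],[0.05,[0,0,0],0],[0.05,[0,0,-0.03],0],[0.05,[0,0,-0.06],0],[0.05,[0,0,-0.06],0],[0.05,[0.05,0,-0.03],0],[0.05,[0.06,0,0],0],[0.05,[0.06,0,0],0],[0.05,[0,0,0],0]]'; python3 bar.py 2>/dev/null
python3 - <<'E'
from bar import *
for n in("scene","top"):
    f=grab_frame(n);q=(pts(f)-C)@R-[0,75,70]
    m=(abs(q[...,0])<40)&(abs(q[...,1])<30)&(q[...,2]>2)&(q[...,2]<70); p=q[m]
    for z in(2,10,20,30,40,50):
        k=p[(p[:,2]>=z)&(p[:,2]<z+10)]
        if len(k): print(n,z,len(k),np.median(k,0).round(1),"max z",k[:,2].max().round(1))
    M=np.linalg.inv(np.array(f["world_from_camera"]));t=(M@np.r_[C+R@[0,60,80],1])[:3];u=int(f["cx"]+f["fx"]*t[0]/-t[2]);v=int(f["cy"]-f["fy"]*t[1]/-t[2])
    save(n+"end.png",cv2.resize(f["img"][v-30:v+30,u-40:u+40],(800,600),interpolation=cv2.INTER_CUBIC))
E
```

```text
time: 19.32
tool_pos: [560.0, 257.1, 175.7]
orientation: [-0.001, 0.088, 0.996, 0.0]
wrist_force: [-9.0, 1.4, 6.1]
width: 25.3
time: 20.58
tool_pos: [391.1, 286.7, 355.6]
orientation: [0.0, 0.086, 0.996, 0.001]
wrist_force: [0.6, 0.1, 0.2]
width: 49.7
scene 53 slope angle -0.041 x@hinge 3.4 x at y=10: 9.5 [-10.4  16.4]
scene post 30 [ 6.2 13.  88.9] [-0.  10.9]
top 204 slope angle -0.014 x@hinge -1.0 x at y=10: 1.6 [-11.9  11.6]
top post 64 [ 5.5  8.4 96.1] [-5.5  8.4]
scene 2 31 [10.8  4.6  6.3] max z 11.9
scene 10 22 [ 8.6  3.8 15.1] max z 19.3
scene 20 24 [ 8.2  2.5 25.8] max z 29.9
scene 30 21 [ 8.1  4.2 35.9] max z 39.9
scene 40 22 [ 6.9  4.4 45.4] max z 48.6
top 2 74 [ 8.9 -8.5  5.4] max z 11.7
top 10 15 [ 8.  -4.6 14.9] max z 19.4
top 20 19 [ 8.4 -5.2 24.2] max z 29.9
top 30 17 [ 8.3 -5.1 34.4] max z 39.7
top 40 69 [ 0.  -0.7 47.1] max z 49.8
top 50 1 [ 7.   2.1 51.4] max z 51.4
```

View pics/sceneend.png

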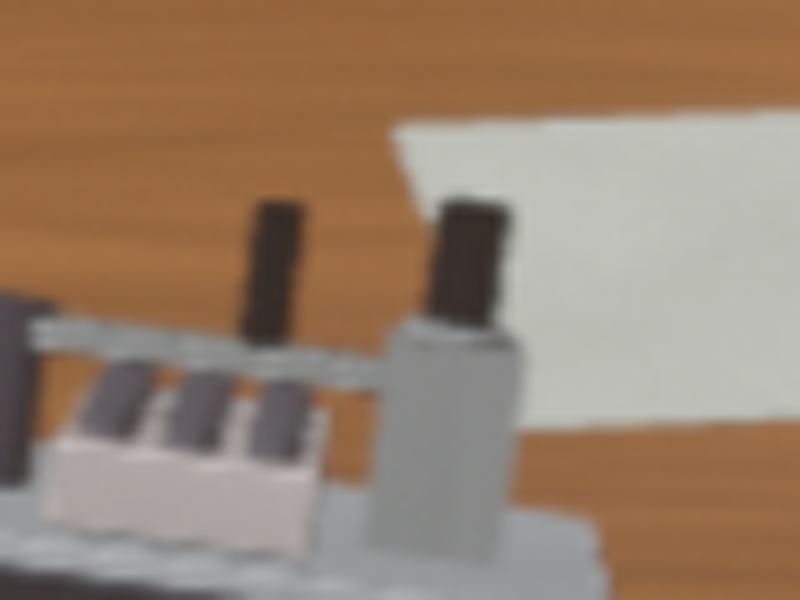

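View pics/topend.png

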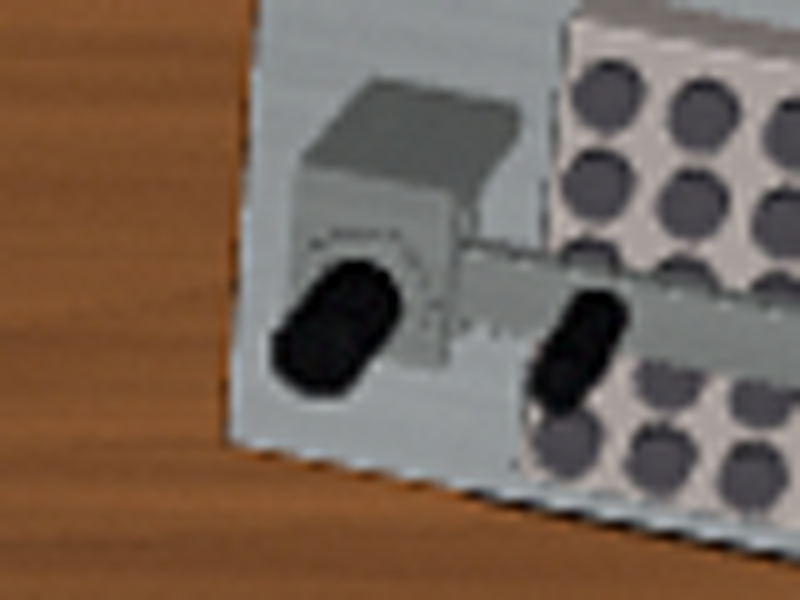

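The pictures show the knob at (470,265) in the scene view, standing parallel to the post with its collar flat on the fork. In the top view the knob is at about (340,325) over the fork, and the bar runs into it. The knob top measures 47–48 mm above the cheek (48 expected) and is centred within 1 mm.

```bash
python3 -c "
from workcell import *
print(hand_in())"; python3 st.py
```

```text
the job is handed in; nothing more can be done
None
the job is handed in; nothing more can be done
```

I pushed the hold-down bar home, fitted the black round-knobbed lock pin through fork and bar, released it, backed the arm clear and handed in at about 21 s. No verdict is reported.

- **Bar push:** the first push slipped over the top of the post at about 0.5 rad. I backed off and pushed lower. That stopped at about 19 N with no further travel, which I took as the hard stop.
- **Pin fit:** I gripped the knob at 25 N, put the tip in the hole, tilted the pin in the pads against the hole edge and slid it down the axis. Force stayed at about 3 N or less until the collar seated, when it rose to about 20 N.
- **Pin at the end:** the knob top is 47–48 mm above the upper cheek (48 mm expected) and within about 1 mm of the hole's centre. The knob's side runs parallel to the hole axis within about 0.05 rad.
- **Bar at the end:** the top view gives an angle of about -0.01 rad. The scene view gave -0.04 rad from only 53 points. It reads the pin, fork and bar up to 6 mm away from where the top view puts them, so I trusted the top view.
- **Not checked:** I did not measure the bystanders again at the end. Apart from the two short rises above, I saw no unexpected contact force.

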